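# Unclamp the welded pipe

### The job

Two identical clamping jigs stand on the welding bench; one holds a pipe. On the jig with the pipe, first slide its yellow safety catch all the way back, away from the pipe, then swing its red clamp handle fully open to its stop, so that the pipe is free to be lifted off. Let go of everything, leave the pipe lying in its cradle, and leave the empty jig alone.

Things in the scene. Friction and masses are not known exactly. Their poses are not given: they have to be found in the camera images.
- catch (a joint): Travel of the yellow sliding safety catch of the jig that holds the pipe, m: 0 = locking the handle, 0.04 = fully back at its stop. It may start up to 6 mm back. It clears the handle's swing from about 0.024. It slides with 2.5 N of friction and stays where it is left.
- catch_knob (a point): Centre of the catch's upright yellow round knob: 26 mm diameter, 46 mm tall, z 86 to 132 mm above the bench. Its axes are those of the jig (z up): the catch unlocks towards -x. The knob stands on a flat yellow bolt 18 mm wide (z 72 to 86 mm) running from 10 mm behind the knob to 60 mm in front of it (+x), beside the handle's tail.
- handle (a joint): Angle of the red clamp handle of the same jig, rad: 0 = clamped, its arm lying over the pipe; 1.3 = fully open at its stop. It turns anticlockwise seen from above, about an upright pivot. Friction 0.2 N m; it stays where it is left. With the catch locked it is stopped at about 0.06.
- handle_knob (a point): Centre of the handle's upright red round knob: 26 mm diameter, z 86 to 132 mm above the bench. It turns with the handle: +x (level) points to the pivot, 85 mm away; z up. So the knob opens towards its -y, on an 85 mm arc. Its arm is a flat bar 22 mm wide, z 76 to 86 mm, from 20 mm behind the knob to 92 mm beyond the pivot. Locked, the catch knob is 60 mm to its -x, 26 mm to its -y.
- pipe_centre (a point): Middle of the copper-coloured steel pipe, 48 mm diameter, 120 mm long, lying loose in the blue vee cradle under the nose of the handle's arm, its axis along y; its top is 73 mm above the bench. It tells which jig is the loaded one.
- spare_jig: The other jig, empty but otherwise the same (own yellow catch and red handle). Origin on the bench, half-way between its catch knob and its handle knob; x axis towards its cradle. Steel base 120 mm wide, from 90 mm behind the origin to 235 mm in front (+x).

How it is judged:
By the outcome, as a careful person would: the job done as asked, in the order asked, and still so for the second after the job is handed in, with the robot touching nothing.
It also fails if it takes over 38 s, if anything falls off the work surface, if the arm or the gripper's body presses on something with over 40 N, if the wrist force passes 120 N, or if a joint passes its speed limit or range.

### The arm

A 6-joint arm with a two-finger parallel gripper is mounted at the origin on the work surface. World frame = base frame: x ahead of the robot, y to its left, z up, the work surface at z = 0. Lengths are in m, angles in rad, forces in N, time in s.
With the tool pointing down it reaches from about 0.425 to 0.95 m from the base axis. Payload 3.5 kg.
Tool frame: the origin (TCP) lies midway between the tips of the shut fingers; the grasp point (between the pads) lies 19 mm behind it; z points along the fingers, y is the line along which they close (so a half turn about z gives the same grasp; the last joint's range is limited). The gripper opens to 85 mm and grips with 20 to 120 N. Pads are 22 mm wide; open, the fingers measure 114 mm over their backs; the gripper's body (76 mm by 85 mm) begins 54 mm behind the grasp point. The pads swing forward as they close: fully open they stand 13 mm farther back than shut.
Start: joints at [1.057, 0.286, 1.577, -0, 1.279, -0.15], TCP at [0.24, 0.631, 0.231] pointing down, gripper open.
Joint ranges: [-2.77, 2.77], [-0.9, 2.22], [0.21, 2.48], [-1.53, 4.67], [0.24, 2.81], [-2.84, 2.84]. Speed limits (rad/s): [2.79, 2.79, 3.14, 3.14, 3.14, 3.14].

### API

Orientations are given as a unit quaternion [x, y, z, w].
In Python, from plant import ctrl, cams, order gives the robot as it stands.
- The arm moves only by the tool move_arm, never from a script. Its argument "plan" is one flat list of numbers, 7 for each row, row after row: the shift along the world's x, y, z in mm, then the turn, a rotation vector about the world's x, y, z in degrees, then the finger opening in mm, from 0 to 85.4. A call has 1 to 12 rows; each row shifts and turns the commanded pose from where the row before left it; what a row does not reach is not made up. A row lasts 1/10 s, in which the tool goes at most 50 mm and 8.59 degrees, less where a joint would pass 70% of its speed; a pose out of reach is approached as far as the arm can. A call is refused whole if a number of a shift passes 50 or a number of a turn 8.59, either way. A call with a gripper value outside its range is refused whole. The fingers move at their own pace and stop on an object; "newtons" is the grip in N (left out, the last holds). Time passes only in rows, so rows that do not move let the fingers close. It gives the time, the measured TCP pose, the force, the opening and the grip force at its end, in the units of the state.
- ctrl.get_state(): the state, without advancing time (a new reading comes with each control period).
- cams.read_camera(name): name is "scene" or "top" or "wrist"; returns a dict with "color" (480x640x3 uint8, red, green, blue), "fov_y" (degrees; the focal length in pixels is half the picture's height over the tangent of half this angle, whatever the lens; pixels are square), "cx", "cy" (the principal point, pixels), "origin" and "orientation" of the camera in the world; the wrist camera has in their place "T_tool_cam" (4x4, takes a point from camera to tool coordinates, whose origin is the TCP and whose axes are the flange's). Camera axes: x right, y up, looking along -z (the intrinsics and any distortion apply to the point x, -y, -z); pixel columns grow to the right and rows downward; lengths in m; the calibration is good to about 2 mm. A picture is of the moment at which its call begins: read the wrist's pose just before it. There is no depth.
- order.sign_off(): hands the job in; it is judged then, once.
The state is a dict: "time": time; "qpos": joint angles; "dq": joint speeds; "joint_efforts": joint torques, N m; "eef_pos": TCP position; "tcp_rot": TCP orientation; "contact_force": force on the tool from outside, world axes, zero at the start; "wrist_torque": the same for the moment, N m; "opening": opening from 0.0 (shut) to 1.0 (fully open); "finger_force": force on a finger pad.
Only numpy, scipy, OpenCV 4.12 (cv2) and the standard library are available. Lean on these libraries where they do the work, as an engineer would, in place of code of your own. Each camera call takes 0.05 s, during which the arm holds its last target. There are 200 camera calls.

## Working session

There is one attempt and no reset: what is moved stays moved. The work goes in short steps, Python scripts to look and compute and a tool call to move; the robot and the scene stay as the last step left them, time stands still between calls to the robot, and variables do not carry over. Pictures are saved under pics/ and viewed, at most 10 in all, crops included, and the job is handed in when it is done.

Besides the shell and the picture viewer there is one more tool, called after ">>>" as a command line: name --argument value ..., lists and objects as JSON in quotes. move_arm: Moves the arm, as the interface text tells. Its arguments: {"type":"object","properties":{"plan":{"type":"array","items":{"type":"number"}},"newtons":{"type":"number"}},"required":["plan"]}

```bash
ls; mkdir -p pics; python3 - <<'E'
from plant import ctrl,cams
import cv2
s=ctrl.get_state();print(s)
for n in("scene","top"):
    c=cams.read_camera(n);print(n,{k:v for k,v in c.items() if k!="color"})
    cv2.imwrite(f"pics/{n}0.png",c["color"][...,::-1])
E
```

```text
pics
{'time': 0.0, 'qpos': array([ 1.05700255e+00,  2.87162475e-01,  1.57815674e+00,  3.79914128e-05,
        1.27861590e+00, -1.49996464e-01]), 'dq': array([-2.09548087e-04, -1.10821102e-03,  2.21970294e-04, -7.31403527e-06,
       -8.72115847e-04,  7.29490558e-04]), 'joint_efforts': array([-2.22393021e-03, -4.05999398e+01, -2.92616522e+01, -2.80541399e-04,
        5.84374677e-03,  7.19847606e-06]), 'eef_pos': array([0.23982035, 0.63026435, 0.22996028]), 'tcp_rot': array([ 1.80902511e-01,  9.83500335e-01, -1.10138723e-03, -3.98820051e-04]), 'contact_force': array([-0.03850214, -0.32752414,  0.25156834]), 'wrist_torque': array([ 0.00437595, -0.00018691,  0.01804956]), 'finger_force': 0.0, 'opening': 1.0006871631379535}
scene {'fov_y': 49.84307951909572, 'cx': 319.45097088049096, 'cy': 244.19974137033077, 'origin': array([ 0.94115968, -0.41526072,  0.74127797]), 'orientation': array([0.32679739, 0.12262255, 0.30758054, 0.88519003])}
top {'fov_y': 57.84686091981773, 'cx': 320.75714940543224, 'cy': 242.46927629932168, 'origin': array([ 0.5380875 , -0.02726359,  0.76063502]), 'orientation': array([ 0.05610393, -0.02692521, -0.69876285,  0.71264147])}
```

View pics/top0.png

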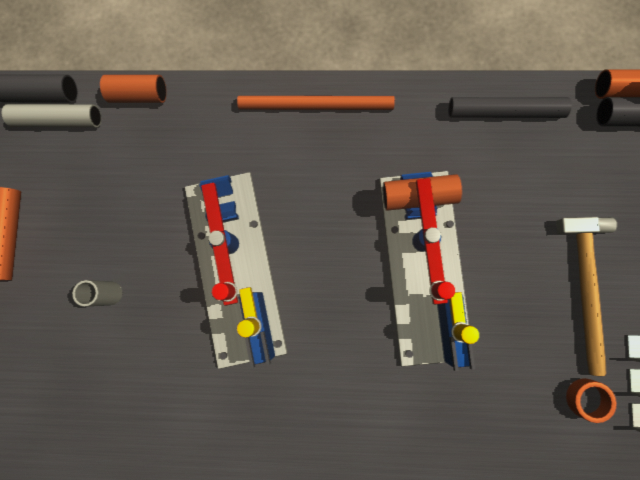

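View pics/scene0.png

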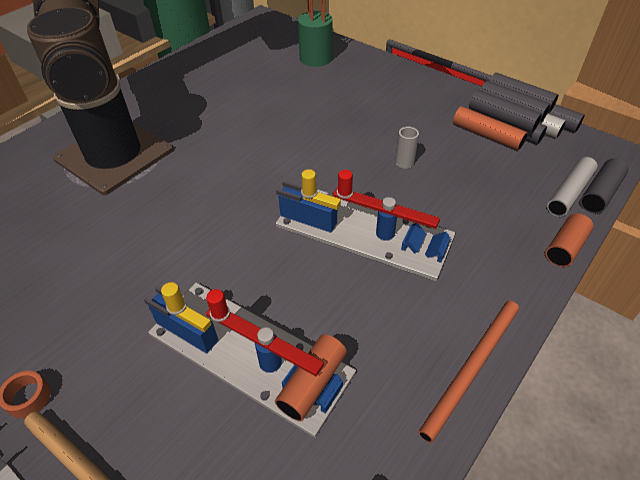

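The loaded jig is the right one in the top view: yellow knob at about (470,335), red knob at (443,290), pivot at (432,236), pipe at (423,192). In the scene view it is the near jig. I'll enlarge both views.

```bash
python3 - <<'E'
import cv2,numpy as np
a=cv2.imread("pics/top0.png")[220:360,400:500];b=cv2.imread("pics/scene0.png")[270:370,145:285]
a=cv2.resize(a,None,fx=4,fy=4,interpolation=2);b=cv2.resize(b,None,fx=2.8,fy=2.8,interpolation=2)
o=np.zeros((560,800,3),np.uint8);o[:,:400]=a;o[:280,400:792]=b
cv2.imwrite("pics/crop0.png",o)
E
```

```text
(no output)
```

View pics/crop0.png

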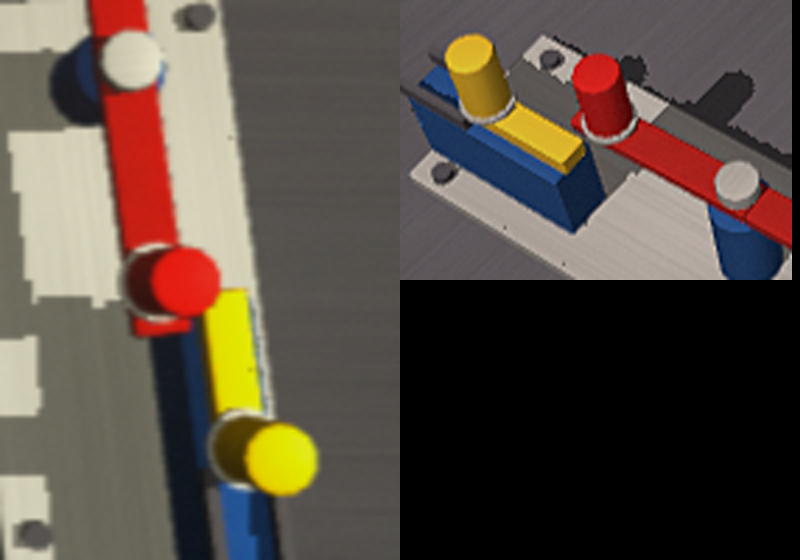

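Crop readings, top view: yellow cap (470.1,334.4), red cap (446,290.2), pivot cap (432.5,234.7). Scene view: yellow cap (170,288.4), red cap (215.7,295.5). Next I compute positions at z = 132 mm and compare the two cameras.

```bash
cat > h.py <<'E'
import numpy as np
from scipy.spatial.transform import Rotation as R
def ray(c,u,v):
    f=240/np.tan(np.radians(c["fov_y"]/2))
    d=R.from_quat(c["orientation"]).apply([(u-c["cx"])/f,-(v-c["cy"])/f,-1]);return np.array(c["origin"]),d
def atz(c,u,v,z):
    o,d=ray(c,u,v);return o+d*(z-o[2])/d[2]
def tri(a,b):
    (o,d),(p,e)=a,b
    t=np.linalg.lstsq(np.c_[d,-e],p-o,rcond=None)[0];x,y=o+d*t[0],p+e*t[1];return (x+y)/2,np.linalg.norm(x-y)
E
python3 - <<'E'
from plant import cams,ctrl
from h import *
t=cams.read_camera("top");s=cams.read_camera("scene")
P={}
for n,a,b in(("Y",(470.1,334.4),(170,288.4)),("R",(446,290.2),(215.7,295.5))):
    P[n]=atz(t,*a,.132);print(n,P[n],atz(s,*b,.132),tri(ray(t,*a),ray(s,*b)))
pv=[atz(t,432.5,234.7,z) for z in(.086,.096,.1)];print(pv,[np.linalg.norm((p-P["R"])[:2]) for p in pv])
d=P["R"]-P["Y"];print(np.linalg.norm(d[:2]))
s=ctrl.get_state();print(R.from_quat(s["tcp_rot"]).as_matrix())
print(cams.read_camera("wrist")["T_tool_cam"])
E
```

```text
Y [ 0.48576432 -0.21311346  0.132     ] [ 0.48530661 -0.21061497  0.132     ] (array([ 0.48645704, -0.21185209,  0.13436828]), np.float64(0.0014441001817679176))
R [ 0.54675337 -0.18035548  0.132     ] [ 0.54730687 -0.17816966  0.132     ] (array([ 0.54739326, -0.17930801,  0.13331361]), np.float64(0.001934571193854662))
[array([ 0.63263306, -0.17181322,  0.086     ]), array([ 0.63123162, -0.16967058,  0.096     ]), array([ 0.63067105, -0.16881353,  0.1       ])] [np.float64(0.0863034769120964), np.float64(0.08515128741883908), np.float64(0.08470769232962153)]
0.06922968661183021
[[-9.34541812e-01  3.55852505e-01 -7.72021622e-04]
 [ 3.55853252e-01  9.34540920e-01 -1.31590842e-03]
 [ 2.53216491e-04 -1.50449784e-03 -9.99998836e-01]]
[[-2.48885741e-04  9.65366480e-01  2.60897485e-01  6.53698546e-02]
 [ 9.99999862e-01  1.19373198e-04  5.12257994e-04 -1.40187915e-05]
 [ 4.63372530e-04  2.60897577e-01 -9.65366376e-01 -1.42701573e-01]
 [ 0.00000000e+00  0.00000000e+00  0.00000000e+00  1.00000000e+00]]
```

Both cameras agree within about 2.5 mm. The pivot is 85 mm from the red knob, as it should be. Jig yaw is about 6.4° and the catch starts about 4 mm back. I'll transfer via (0.50, 0.20) to stay within reach, turning −152.8° so the last joint has range left for the swing.

>>> move_arm --plan '[21.7,-36,0,0,0,-8.5,85,21.7,-36,0,0,0,-8.5,85,21.7,-36,0,0,0,-8.5,85,21.7,-36,0,0,0,-8.5,85,21.7,-36,0,0,0,-8.5,85,21.7,-36,0,0,0,-8.5,85,21.7,-36,0,0,0,-8.5,85,21.7,-36,0,0,0,-8.5,85,21.7,-36,0,0,0,-8.5,85,21.7,-36,0,0,0,-8.5,85,21.7,-36,0,0,0,-8.5,85,21.7,-36,0,0,0,-8.5,85]'

```text
time: 1.45
eef_pos: [0.5011, 0.1972, 0.2315]
tcp_rot: [0.88, 0.476, 0.0, 0.0]
contact_force: [1.0, 1.6, 0.3]
opening: 0.993
finger_force: 0.0
```

>>> move_arm --plan '[-1.5,-41,0,0,0,-8.5,85,-1.5,-41,0,0,0,-8.5,85,-1.5,-41,0,0,0,-8.5,85,-1.5,-41,0,0,0,-8.5,85,-1.5,-41,0,0,0,-8.5,85,-1.5,-41,0,0,0,-8.3,85,-1.5,-41,0,0,0,0,85,-1.5,-41,0,0,0,0,85,-1.5,-41,0,0,0,0,85,-1,-41,0,0,0,0,85,0,0,0,0,0,0,85,0,0,0,0,0,0,85]'

```text
time: 2.65
eef_pos: [0.4857, -0.2117, 0.2311]
tcp_rot: [0.999, 0.054, -0.0, -0.0]
contact_force: [-0.0, 1.0, -0.1]
opening: 0.993
finger_force: 0.0
```

```bash
cat >> h.py <<'E'
def wrist(cams,ctrl):
    s=ctrl.get_state();w=cams.read_camera("wrist");T=np.eye(4);T[:3,:3]=R.from_quat(s["tcp_rot"]).as_matrix();T[:3,3]=s["eef_pos"]
    M=T@w["T_tool_cam"];w["origin"]=M[:3,3];w["orientation"]=R.from_matrix(M[:3,:3]).as_quat();return w
def proj(c,p):
    f=240/np.tan(np.radians(c["fov_y"]/2));q=R.from_quat(c["orientation"]).inv().apply(np.array(p)-c["origin"]);return c["cx"]+f*q[0]/-q[2],c["cy"]-f*q[1]/-q[2]
E
python3 - <<'E'
from plant import cams,ctrl
from h import *
import cv2
w=wrist(cams,ctrl);cv2.imwrite("pics/w1.png",w["color"][...,::-1])
for p in((.4857,-.2119,.132),(.5471,-.1793,.132)):print(proj(w,p))
E
```

```text
(np.float64(317.39954609858415), np.float64(239.05353241131132))
(np.float64(273.6462173981895), np.float64(133.34538093828866))
```

View pics/w1.png

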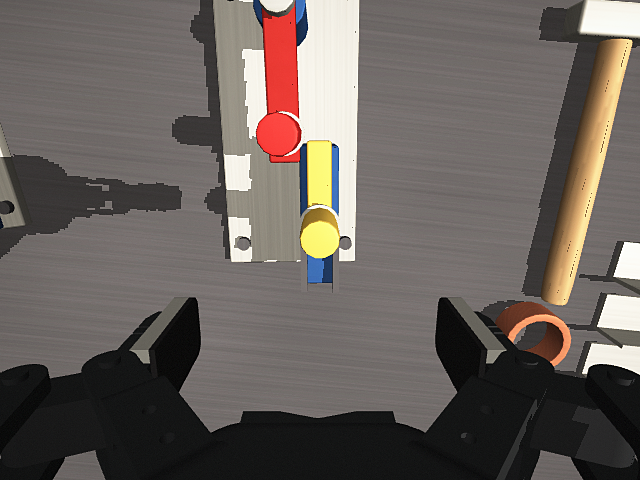

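The wrist view shows the yellow cap at (320,239), predicted (317,239), and the red cap at (278,134), predicted (274,133). Both knobs are therefore about 2 mm further towards −y. I'll correct for that, descend and grip.

>>> move_arm --plan '[0,-1.8,-30,0,0,0,85,0,0,-30,0,0,0,85,0,0,-30,0,0,0,85,0,0,-30,0,0,0,85,0,0,-14,0,0,0,85,0,0,0,0,0,0,20,0,0,0,0,0,0,20,0,0,0,0,0,0,20,0,0,0,0,0,0,20,0,0,0,0,0,0,20,0,0,0,0,0,0,20,0,0,0,0,0,0,20]' --newtons 35

```text
time: 3.9
eef_pos: [0.487, -0.2128, 0.0993]
tcp_rot: [0.998, 0.055, 0.001, -0.0]
contact_force: [-0.3, 3.7, 5.9]
opening: 0.29
finger_force: 34.6
```

Gripped: the opening is about 25 mm at 35 N. I'll pull along the jig's −x, which is (−0.994, −0.111).

>>> move_arm --plan '[-5,-0.6,0,0,0,0,20,-5,-0.6,0,0,0,0,20,-5,-0.5,0,0,0,0,20,-5,-0.5,0,0,0,0,20,-5,-0.6,0,0,0,0,20,-5,-0.6,0,0,0,0,20,-3,-0.3,0,0,0,0,20]'

```text
time: 4.6
eef_pos: [0.4544, -0.2166, 0.0993]
tcp_rot: [0.998, 0.055, 0.002, 0.0]
contact_force: [2.2, 4.9, 6.1]
opening: 0.296
finger_force: 34.8
```

>>> move_arm --plan '[-2,-0.2,0,0,0,0,20,-1,-0.1,0,0,0,0,20,-1,-0.1,0,0,0,0,20]'

```text
time: 4.9
eef_pos: [0.4519, -0.2169, 0.0994]
tcp_rot: [0.999, 0.054, 0.004, 0.0]
contact_force: [8.5, 5.9, 1.4]
opening: 0.294
finger_force: 34.4
```

>>> move_arm --plan '[-1,-0.1,0,0,0,0,20,-1,-0.1,0,0,0,0,20,0,0,0,0,0,0,20]'

```text
time: 5.2
eef_pos: [0.4518, -0.2169, 0.0994]
tcp_rot: [0.999, 0.054, 0.007, 0.001]
contact_force: [13.9, 6.4, -1.2]
opening: 0.293
finger_force: 34.5
```

The catch is at its stop: position holds while the force climbs. Unload, release, lift.

>>> move_arm --plan '[3,0.3,0,0,0,0,20,0,0,0,0,0,0,85,0,0,0,0,0,0,85,0,0,0,0,0,0,85,0,0,0,0,0,0,85,0,0,20,0,0,0,85,0,0,30,0,0,0,85,0,0,30,0,0,0,85,0,0,0,0,0,0,85,0,0,0,0,0,0,85]'

```text
time: 6.2
eef_pos: [0.4502, -0.2173, 0.1779]
tcp_rot: [0.998, 0.055, 0.001, 0.001]
contact_force: [-0.9, 0.7, -1.0]
opening: 0.997
finger_force: 0.0
```

```bash
python3 - <<'E'
from plant import cams,ctrl
from h import *
import cv2
w=wrist(cams,ctrl);print(w["origin"]);cv2.imwrite("pics/w2.png",w["color"][...,::-1])
for p in((.4465,-.217,.132),(.5475,-.1810,.132),(.6315,-.1705,.096)):print(proj(w,p))
np.savez("w2.npz",**{k:w[k] for k in("origin","orientation","fov_y","cx","cy")})
E
```

```text
[ 0.51649741 -0.21016125  0.32065654]
(np.float64(315.28498276010697), np.float64(274.1149018138004))
(np.float64(258.3590719737648), np.float64(48.81436195735131))
(np.float64(259.75272381597284), np.float64(-133.31556584715318))
```

View pics/w2.png

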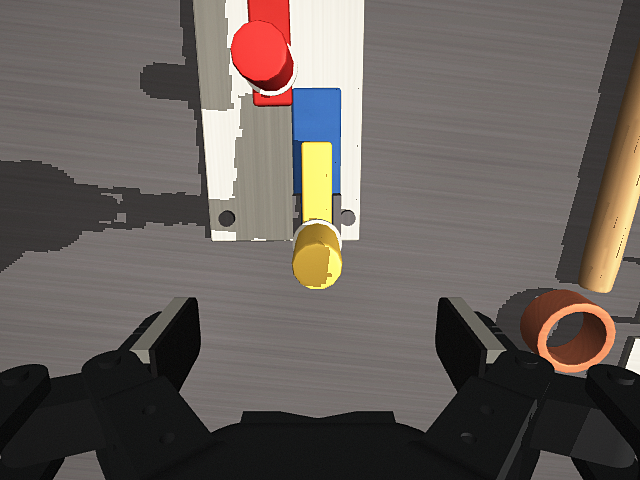

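The yellow cap is at (317,266), i.e. x≈0.450, about 101 mm behind the red knob along the jig, so travel is about 40 mm. The red cap is at (259,49), as predicted for (0.5475, −0.181). I'll go there and grip it.

>>> move_arm --plan '[32.4,12.1,0,0,0,0,85,32.4,12.1,0,0,0,0,85,32.5,12.1,0,0,0,0,85,0,0,0,0,0,0,85,0,0,-27,0,0,0,85,0,0,-27,0,0,0,85,0,0,-25,0,0,0,85,0,0,0,0,0,0,20,0,0,0,0,0,0,20,0,0,0,0,0,0,20,0,0,0,0,0,0,20,0,0,0,0,0,0,20]'

```text
time: 7.45
eef_pos: [0.5482, -0.1812, 0.1002]
tcp_rot: [0.998, 0.055, 0.001, 0.001]
contact_force: [-1.0, 0.1, 3.2]
opening: 0.291
finger_force: 34.4
```

>>> move_arm --plan '[0,0,0,0,0,0,20,0,0,0,0,0,0,20]'

```text
time: 7.65
eef_pos: [0.5482, -0.1812, 0.1001]
tcp_rot: [0.998, 0.055, 0.001, 0.001]
contact_force: [-1.5, 0.1, 5.9]
opening: 0.293
finger_force: 34.5
```

```bash
python3 - <<'E'
import numpy as np
a0=np.radians(187);a=a0+np.radians(6.2)*np.arange(14)
p=85*np.c_[np.cos(a),np.sin(a)];print(np.round(np.diff(p,axis=0),1).tolist())
E
```

```text
[[1.6, -9.1], [2.6, -8.8], [3.5, -8.5], [4.4, -8.1], [5.3, -7.5], [6.0, -6.9], [6.8, -6.2], [7.4, -5.5], [7.9, -4.6], [8.4, -3.8], [8.7, -2.8], [9.0, -1.9], [9.2, -0.9]]
```

>>> move_arm --plan '[1.6,-9.1,0,0,0,6.2,20,2.6,-8.8,0,0,0,6.2,20,3.5,-8.5,0,0,0,6.2,20,4.4,-8.1,0,0,0,6.2,20]'

```text
time: 8.05
eef_pos: [0.5608, -0.215, 0.1002]
tcp_rot: [0.963, 0.27, 0.002, 0.0]
contact_force: [1.0, 4.7, 6.7]
opening: 0.289
finger_force: 34.7
```

Forces are low, so I'll carry on along the arc.

>>> move_arm --plan '[5.3,-7.5,0,0,0,6.2,20,6.0,-6.9,0,0,0,6.2,20,6.8,-6.2,0,0,0,6.2,20,7.4,-5.5,0,0,0,6.2,20,7.9,-4.6,0,0,0,6.2,20,8.4,-3.8,0,0,0,6.2,20]'

```text
time: 8.65
eef_pos: [0.6025, -0.248, 0.1001]
tcp_rot: [0.826, 0.563, 0.002, -0.001]
contact_force: [0.2, 7.7, 7.0]
opening: 0.293
finger_force: 34.8
```

>>> move_arm --plan '[4.4,-1.5,0,0,0,3.1,20,4.4,-1.3,0,0,0,3.1,20,4.5,-1.1,0,0,0,3.1,20,0,0,0,0,0,0,20]'

```text
time: 9.05
eef_pos: [0.616, -0.2516, 0.1002]
tcp_rot: [0.778, 0.628, 0.002, -0.001]
contact_force: [0.1, 6.0, 7.0]
opening: 0.292
finger_force: 34.8
```

>>> move_arm --plan '[2.0,-0.4,0,0,0,1.3,20,2,-0.3,0,0,0,1.3,20,0,0,0,0,0,0,20]'

```text
time: 9.35
eef_pos: [0.618, -0.2519, 0.1001]
tcp_rot: [0.765, 0.644, 0.0, -0.003]
contact_force: [-5.7, 7.1, 10.6]
opening: 0.292
finger_force: 35.3
```

>>> move_arm --plan '[2.0,-0.3,0,0,0,1.3,20,0,0,0,0,0,0,20,0,0,0,0,0,0,20]'

```text
time: 9.65
eef_pos: [0.6179, -0.2516, 0.0999]
tcp_rot: [0.758, 0.653, -0.001, -0.006]
contact_force: [-13.9, 9.4, 13.4]
opening: 0.292
finger_force: 36.2
```

The handle is at its stop: no motion at −14 N. Unload, release, lift.

>>> move_arm --plan '[-2,0.4,0,0,0,0,20,0,0,0,0,0,0,85,0,0,0,0,0,0,85,0,0,0,0,0,0,85,0,0,0,0,0,0,85,0,0,20,0,0,0,85,0,0,40,0,0,0,85,0,0,40,0,0,0,85,-20,0,40,0,0,0,85,-50,0,0,0,0,0,85,-50,0,0,0,0,0,85,0,0,0,0,0,0,85]'

```text
time: 10.85
eef_pos: [0.493, -0.2526, 0.2358]
tcp_rot: [0.758, 0.652, -0.001, -0.003]
contact_force: [0.5, 0.3, -0.1]
opening: 0.994
finger_force: 0.0
```

```bash
python3 - <<'E'
from plant import cams,ctrl
import cv2,numpy as np
a=cams.read_camera("top")["color"][140:380,330:530];b=cams.read_camera("scene")["color"][240:440,130:390]
o=np.zeros((480,800,3),np.uint8);o[:,:400]=cv2.resize(a,(400,480));o[:308,400:]=cv2.resize(b,(400,308))
cv2.imwrite("pics/end.png",o[...,::-1])
E
```

```text
(no output)
```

View pics/end.png

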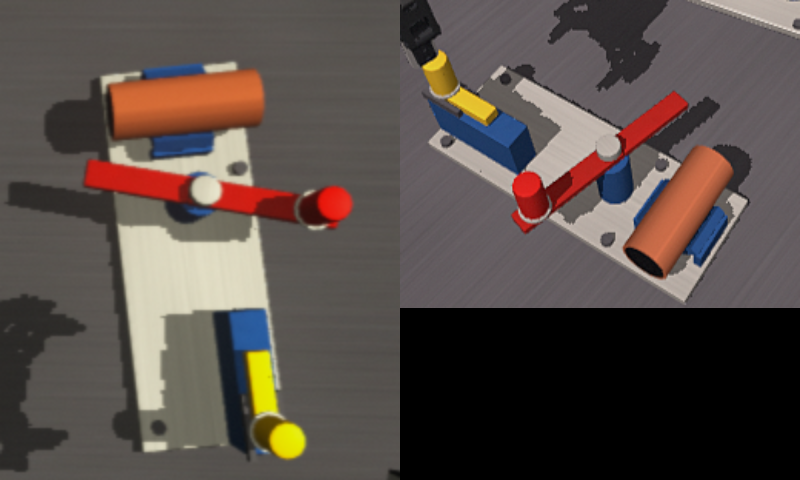

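The end view shows the pipe in its cradle, the handle swung open (red cap at top px (497,242), pivot (432.5,235)) and the catch back (yellow cap (473.5,360)). I'll check those numbers before signing off.

```bash
python3 - <<'E'
from plant import cams
from h import *
t=cams.read_camera("top")
Y,Rd,P=atz(t,473.4,359.8,.132),atz(t,496.8,241.8,.132),atz(t,432.5,234.7,.096)
R0,Y0=atz(t,446,290.2,.132),atz(t,470.1,334.4,.132)
g=lambda v:np.degrees(np.arctan2(v[1],v[0]))
print((Y0-Y)*1e3,"turn",(g(Rd-P)-g(R0-P))%360,np.linalg.norm((Rd-P)[:2]))
x=np.array([.994,.111]);print("travel",((R0-Y)[:2]@x)*1e3-60)
E
```

```text
[34.69930184  3.91845021  0.        ] turn 73.40722298677107 0.08474863171961503
travel 39.18530556384327
```

Travel is about 39–40 mm and the turn about 73–74.5°, both confirmed by firm contact at their stops.

```bash
python3 -c "
from plant import order;print(order.sign_off())"
```

```text
the job is handed in; nothing more can be done
None
```

I slid the loaded jig's catch fully back, then swung its handle open to its stop; the gripper is clear, the pipe is still in its cradle, the spare jig was left alone, and the job is handed in at about 11 s.

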